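Wind open the tool trough and ease the long dish brush out

TASK

The dish brush is wanted for scrubbing the filter: wind the glass cover of the steel tool trough fully open with the hand crank, not by pushing on the cover itself. The brush is longer than the opening, so bring it out head first, tilted, without jamming it hard against the trough. Finish still holding the brush in the gripper, still, with all of it at least 5 cm above the top of the trough and touching nothing else; leave the cover open and the other things on the worktop where they are.

Things in the scene. Friction and masses are not known exactly. Their poses are not given: they have to be found in the camera images.
- trough: Fixed low steel box, 130 (x) x 310 (y) x 74 mm high; origin: centre of underside, y along its length. Walls and floor 5 mm (inside 120 x 300 mm, floor 5 mm above the worktop). A fixed deck roofs the half y -150 to 0; the half y 0 to 150 is the opening, under the cover at the start. Side rails reach 81 mm high. A gear housing 90 x 90 x 78 mm at y = -202 mm carries the crank.
- deck_edge (a point): Middle of the lower edge of the fixed deck where the opening begins: trough x 0, y 0, 70 mm above the worktop. The deck is 4 mm thick (top at 74 mm) and lies 65 mm above the inner floor.
- crank_axis (a point): Point on the crank's vertical axis, 110 mm above the worktop, level with the middle of the crank knob.
- crank_knob (a point): Centre of the crank's upright round wooden knob: 18 mm diameter, 40 mm tall (91 to 131 mm above the worktop, this point at 110 mm), 40 mm from the crank axis. It spins freely on its pin, so it can be pinched from above and led round in a circle without turning the gripper. The steel crank arm lies below it (84 to 91 mm).
- crank (a joint): Crank angle in rad, growing clockwise as seen from above, 0 (cover closed) to 15.7 at the stop (two and a half turns, cover fully open). It starts between 0 and 1.5, turns with under 4 N at the knob and stays where it is left.
- cover: The sliding cover: clear glass plate 122 x 150 x 4 mm with a steel strip along both short edges, 75 to 81 mm above the worktop; origin at its centre, axes as the trough's. It slides to the trough's -y over the fixed deck, 60 mm per crank turn: origin at trough y = +75 mm when closed, -75 mm at the stop, and counts as fully open from -65 mm. Only the crank is to move it.
- brush: Dish brush lying on its side on the trough's floor, 261 mm long, 22 mm high, 90 to 155 g. Origin: underside, mid-length, on the handle's centre line; x towards the head, y towards the bristles, z up. Wood 18 mm wide throughout, x -130 to 131 mm; bristles only at x 63 to 129 mm, out to y 33 mm. Head under the opening, pointing to trough +y. Grip the bare handle at x 15 to 45 mm.
- brush_head (a point): Middle of the brush's head end face (brush x 131 mm, 11 mm above its underside).
- brush_tail (a point): Middle of the brush's handle end face (brush x -130 mm, 11 mm above its underside). It starts 115 to 127 mm in under the fixed deck.
- filter_plate: Bystander: flat stainless filter plate 100 x 150 x 4 mm on the worktop on the robot's side of the trough; origin centre of underside.
- twist_filter: Bystander: twist-lock filter, a standing cylinder 76 mm in diameter, 82 mm high, beyond the trough; origin centre of underside.
- tray: Bystander: empty aluminium tray 200 x 130 x 28 mm beyond the trough's +y end; origin centre of underside.
- jar: Bystander: glass jar with a closed steel twist cap, 80 mm diameter, 120 mm high, on the far side of the worktop; origin centre of underside.
- soap: Bystander: amber bottle, 60 mm diameter, 160 mm high, on the far side of the worktop; origin centre of underside.
- mug: Bystander: white mug, 80 mm diameter, 90 mm high, on the far side of the worktop; origin centre of underside.
- bowl: Bystander: blue bowl, 130 mm diameter, 55 mm high, to the robot's right; origin centre of underside.

How it is judged (in metres and radians):
On the way, in this order (a step that is already met when the one before it is completed fails the run):
1. the cover is wound fully open (y of cover in the frame of trough below -0.065 m), for 0.2 s.
2. the brush's head is up through the opening while its handle end is still down inside the trough (height (world z) of brush_head above 0.095 m and height (world z) of brush_tail below 0.065 m and contact force between brush and the fingers above 0.5 N), for 0.1 s.
At the end, for the whole second after the job is handed in: The brush is held still in the gripper (under 3 cm/s, fingers pressing it with over 1 N), both of its ends more than 124 mm above the worktop (50 mm above the trough's top), not touching the trough, its cover or crank; the cover is still fully open (slid at least 140 of its 150 mm) (height (world z) of each of brush_head, brush_tail above 0.124 m and contact force between brush and the fingers above 1 N and contact force between brush and trough below 0.05 N and linear speed of brush below 0.03 m/s and y of cover in the frame of trough below -0.065 m); the arm keeps its last pose, push and grip.
It fails at once if the cover is pushed directly with more than 8 N (contact force between any of the fingers, the arm and cover above 8 N).
It fails at once if the brush is jammed against the trough with more than 30 N (contact force between brush and trough above 30 N).
It fails at once if another thing on the worktop is shifted by more than 30 mm (distance of any of filter_plate, twist_filter, tray, jar, soap, mug, bowl from where it was at the start of the episode above 0.03 m).
It also fails if it takes over 64 s, if anything falls off the work surface, if the arm or the gripper's body presses on something with over 40 N, if the wrist force passes 120 N, or if a joint passes its speed limit or range.

ROBOT

A 6-joint arm with a two-finger parallel gripper is mounted at the origin on the work surface. World frame = base frame: x ahead of the robot, y to its left, z up, the work surface at z = 0. Lengths are in mm, angles in rad, forces in N, time in s.
With the tool pointing down it reaches from about 325 to 875 mm from the base axis. Payload 4.4 kg.
Tool frame: the origin (TCP) lies at the very end of the fingers, on their centre line; the grasp point (between the pads) lies 19 mm behind it; z points along the fingers, y is the direction in which the jaws open and shut (so a half turn about z gives the same grasp; the last joint's range is limited). The gripper opens to 85 mm and grips with 20 to 120 N. Pads are 22 mm wide; open, the fingers measure 114 mm over their backs; the gripper's body (76 mm by 85 mm) begins 54 mm behind the grasp point. The pads swing forward as they close: fully open they stand 13 mm farther back than shut.
Start: joints at [1.065, 0.207, 1.542, -0, 1.393, -0.15], TCP at [199.766, 539.185, 231.282] pointing down, gripper open.
Joint ranges: [-2.73, 2.73], [-0.86, 2.22], [0.23, 2.46], [-1.11, 4.25], [0.08, 2.63], [-2.82, 2.82]. Speed limits (rad/s): [2.79, 2.79, 3.14, 3.14, 3.14, 3.14].

INTERFACE

Orientations are given as a 3x3 rotation matrix whose columns are the frame's x, y, z axes.
In Python, from cell import observe, read_camera, calibration, finish_job, trace gives the robot as it stands.
- The arm moves only by the tool play_rows, never from a script. Its argument "plan" is text: rows parted by semicolons, each of 7 numbers parted by spaces: the shift along the world's x, y, z in units of 10 cm (1.0 is 10 cm), then the turn, a rotation vector about the world's x, y, z in units of pi/2 rad (1.0 is pi/2 rad), then the opening, from 0 (shut) to 1 (fully open). A call has exactly 5 rows; each row is the pose to reach, as a shift and turn from the pose commanded when the call began; what a row does not reach only later rows make up. A row lasts 1/12 s, in which the tool goes at most 41.7 mm and 7.16 degrees, less where a joint would pass 70% of its speed; a pose out of reach is approached as far as the arm can. A call with a number of a shift or a turn outside -1 to 1 is refused whole. A call with a gripper value outside its range is refused whole. The fingers move at their own pace and stop on an object; "grip_force" is the grip in N (left out, the last holds). Time passes only in rows, so rows that repeat a pose let the fingers close, or fill a call up. It gives the time, the measured TCP pose, the force and the opening at its end, in the units of the state.
- observe(): the state, without advancing time (a new reading comes with each control period).
- read_camera(name): name is "scene" or "top" or "wrist"; returns the picture (480x640x3 uint8, red, green, blue); there is no depth.
- calibration(name): a dict with "fx", "fy", "cx", "cy" (pixels), "k1" (the pictures are not rectified: a ray, as slopes to the right and down, at radius r is drawn at 1 + k1 r^2 times it, then the intrinsics apply), "pose" (4x4, takes a point from camera to world coordinates); the wrist camera has in their place "T_tool_cam" (4x4, takes a point from camera to tool coordinates, whose origin is the TCP and whose axes are the flange's). Camera axes: x right, y down, z forward; pixel columns grow to the right and rows downward; lengths in mm; the calibration is good to about 2 mm. A picture is of the moment at which its call begins: read the wrist's pose just before it. calibration takes no time and is no camera call.
- finish_job(): hands the job in, once; it reports no verdict.
Trained networks look in the newest picture that a camera, given by its name, has taken for a name from the list of things; names that differ only in an ending like _2 or _b are one class to them, and where a whole thing is asked for, a point or a joint stands for the part that bears it (a point fixed in the world has none). Each returns a list of dicts, best first, with "p" (0 to 1); they miss things now and then, are a little off and sometimes report something else, mostly with a low value. They report only what shows in the picture. A call takes as long as a camera call.
- trace(target, camera): "region" (480x640 bool, what is visible of it) and "pixel" ([row, column] in pixels, amid what is visible of it).
The state is a dict: "time": time; "q": joint angles; "qvel": joint speeds; "effort": joint torques, N m; "eef_pos": TCP position; "ee_rot": TCP orientation; "contact_force": force on the tool from outside, world axes, zero at the start; "wrist_torque": the same for the moment, N m; "grip_width": opening from 0.0 (shut) to 1.0 (fully open).
Only numpy, scipy, OpenCV 4.12 (cv2) and the standard library are available. Lean on these libraries where they do the work, as an engineer would, in place of code of your own. Each camera call takes 0.05 s, during which the arm holds its last target.

## Working session

There is one attempt and no reset: what is moved stays moved. The work goes in short steps, Python scripts to look and compute and a tool call to move; the robot and the scene stay as the last step left them, time stands still between calls to the robot, and variables do not carry over. Pictures are saved under pics/ and viewed, and the job is handed in when it is done.

Besides the shell and the picture viewer there is one more tool, called after "Call:" as a command line: name --argument value ..., lists and objects as JSON in quotes. play_rows: Moves the arm, as the interface text tells. Its arguments: {"type":"object","properties":{"plan":{"type":"string"},"grip_force":{"type":"number"}},"required":["plan"]}

```bash
ls; mkdir -p pics; python3 - <<'E'
from cell import *
import cv2,numpy as np
s=observe();print(s)
for n in ("scene","top"):
    im=read_camera(n);cv2.imwrite(f"pics/{n}0.png",im[:,:,::-1]);print(n,calibration(n))
    for t in ("crank_knob","cover","brush","trough","crank","brush_head"):
        try:
            r=trace(t,n);print(t,[(x["p"],x["pixel"],int(x["region"].sum())) for x in r[:3]])
        except Exception as e:print(t,e)
print(calibration("wrist"))
E
```

```text
pics
{'time': 0.0, 'q': array([ 1.06550035e+00,  2.07428927e-01,  1.54299037e+00, -3.18549358e-05,
        1.39352591e+00, -1.50499142e-01]), 'qvel': array([ 2.23790919e-05,  2.26359711e-05, -3.02412980e-04, -1.24814450e-03,
        1.48047772e-03, -3.51698117e-04]), 'effort': array([ 7.79375932e-04, -3.83030140e+01, -2.91598588e+01, -7.46646128e-05,
        1.03515849e-02,  2.24722180e-05]), 'eef_pos': array([199.39112412, 538.48713434, 230.10345097]), 'ee_rot': array([[-9.37718874e-01,  3.47393261e-01, -1.11135338e-03],
       [ 3.47394890e-01,  9.37716636e-01, -2.07373318e-03],
       [ 3.21733620e-04, -2.33065723e-03, -9.99997232e-01]]), 'contact_force': array([-0.57855814,  0.30741458,  0.12044345]), 'wrist_torque': array([-0.030854 ,  0.0010626,  0.0587454]), 'grip_width': 0.9976812128952327}
scene {'fx': 548.695210922452, 'fy': 548.695210922452, 'cx': 315.8052335058772, 'cy': 234.2949628162207, 'k1': -0.05056028528954507, 'pose': array([[-5.06179700e-01,  6.44209671e-01, -5.73389930e-01,
         1.22816101e+03],
       [ 8.62370551e-01,  3.85752929e-01, -3.27889783e-01,
     
[... 958 characters left out ...]
00000000e+00,
         1.00000000e+00]])}
crank_knob []
cover [(0.76, [243.9, 257.9], 2948)]
brush []
trough [(0.95, [253.5, 297.2], 7889)]
crank [(0.54, [257.4, 372.0], 228)]
brush_head [(0.51, [299.6, 252.5], 2143)]
{'fx': 407.8112023027659, 'fy': 407.8112023027659, 'cx': 326.7849090021314, 'cy': 240.058979794271, 'k1': -0.0792783545394647, 'T_tool_cam': array([[ 1.23361274e-04, -9.46431278e-01, -3.22905280e-01,
         8.23806411e+01],
       [ 9.99999779e-01,  3.27939608e-04, -5.79151434e-04,
         9.95004435e-01],
       [ 6.54020463e-04, -3.22905137e-01,  9.46431109e-01,
        -1.42761948e+02],
       [ 0.00000000e+00,  0.00000000e+00,  0.00000000e+00,
         1.00000000e+00]])}
```

View pics/scene0.png

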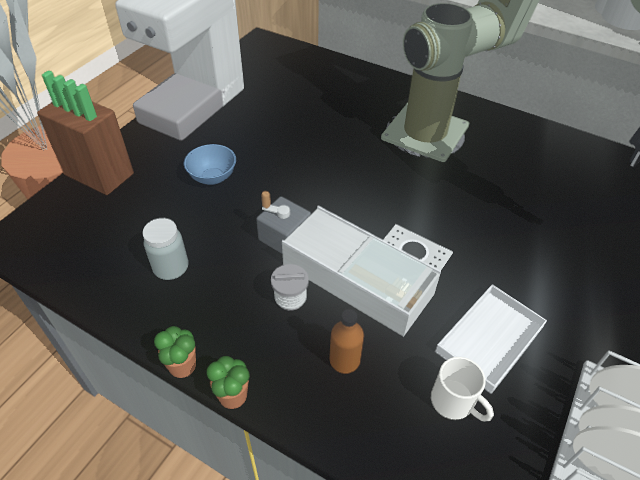

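View pics/top0.png

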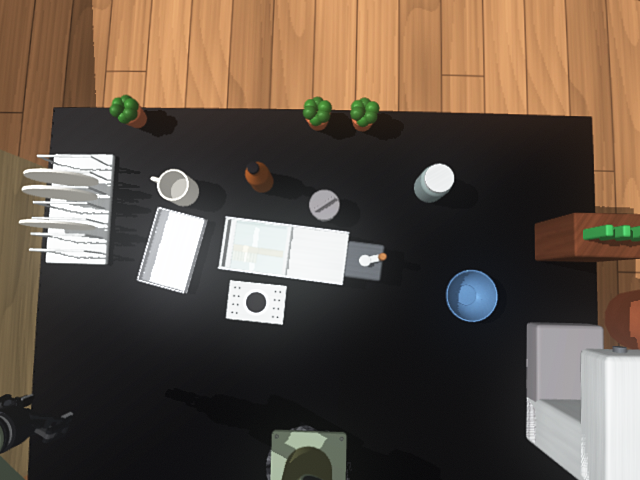

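The scene shows the trough from (290,245) to (435,300) with the knob at (266,198). In the top view the trough spans columns 220–348 and the knob is at about (382,256). I'll zoom in to get corners.

```bash
python3 - <<'E'
import cv2
a=cv2.imread("pics/scene0.png")[180:340,240:450];cv2.imwrite("pics/sc.png",cv2.resize(a,None,fx=3.7,fy=3.7,interpolation=cv2.INTER_CUBIC))
a=cv2.imread("pics/top0.png")[200:300,205:400];cv2.imwrite("pics/tc.png",cv2.resize(a,None,fx=4,fy=4,interpolation=cv2.INTER_CUBIC))
E
```

```text
(no output)
```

View pics/sc.png

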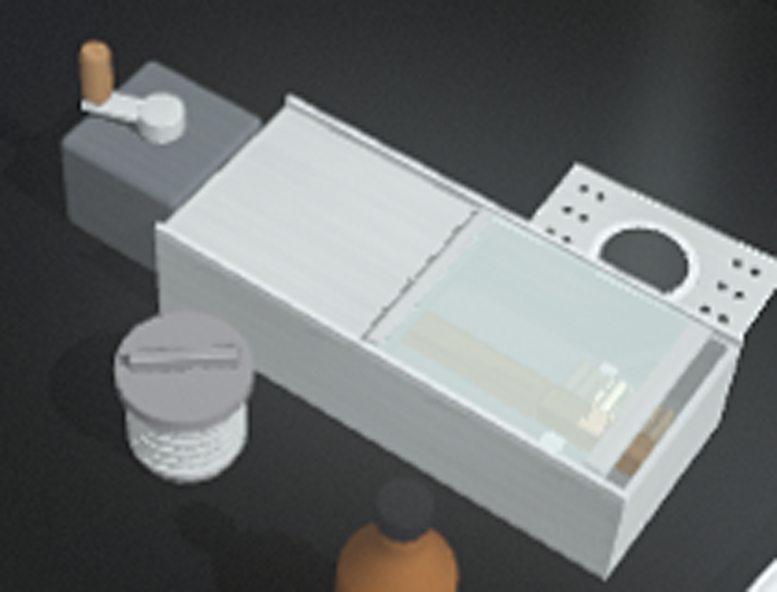

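View pics/tc.png

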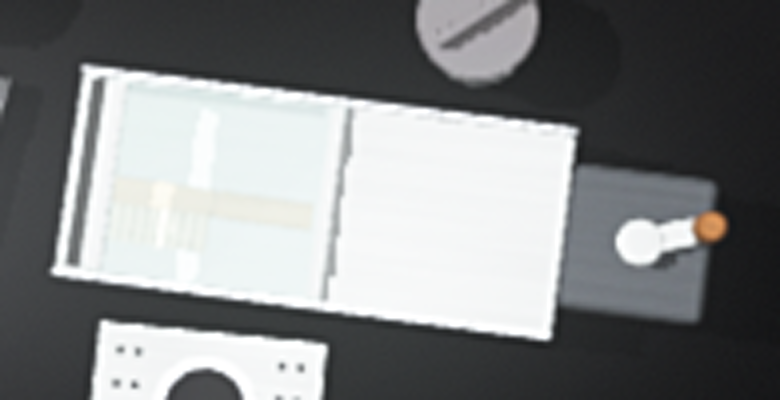

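```bash
cat > h.py <<'E'
from cell import *
import numpy as np,cv2
from scipy.optimize import least_squares
def proj(c,P,pose=None):
    P=np.atleast_2d(P);T=np.linalg.inv(c["pose"] if pose is None else pose)
    p=P@T[:3,:3].T+T[:3,3];s=p[:,:2]/p[:,2:];r2=(s**2).sum(1,keepdims=True);s=s*(1+c["k1"]*r2)
    return s*[c["fx"],c["fy"]]+[c["cx"],c["cy"]]
def ray(c,px,z,pose=None):
    K=np.array([[c["fx"],0,c["cx"]],[0,c["fy"],c["cy"]],[0,0,1.]])
    T=c["pose"] if pose is None else pose
    s=cv2.undistortPoints(np.array([[px]],float),K,np.array([c["k1"],0,0,0.]))[0,0]
    d=T[:3,:3]@np.array([s[0],s[1],1]);o=T[:3,3];return o+d*(z-o[2])/d[2]
def wpose():
    s=observe();T=np.eye(4);T[:3,:3]=s["ee_rot"];T[:3,3]=s["eef_pos"];return T@calibration("wrist")["T_tool_cam"],s
def tw(p,P):
    a=p[2];R=np.array([[np.cos(a),-np.sin(a),0],[np.sin(a),np.cos(a),0],[0,0,1]]);return np.atleast_2d(P)@R.T+[p[0],p[1],0]
E
python3 - <<'E'
from h import *
S,T=calibration("scene"),calibration("top")
sc=lambda x,y:(240+x/3.7,180+y/3.7)
tc=lambda x,y:(205+x/4,200+y/4)
C=[(65,155,81),(-65,155,81),(-65,-155,81),(65,-155,81)]
to=np.array([tc(82,66),tc(53,272),tc(551,339),tc(577,127)])
so=np.array([sc(624,490),sc(742,342),sc(290,97),sc(158,224)])
def kn(p): return tw(p,[[40*np.cos(p[3]),-202+40*np.sin(p[3]),131]])
kt=np.array(tc(711,225));ks=np.array(sc(96,45))
f=lambda p:np.concatenate([(proj(T,tw(p,C))-to).ravel(),(proj(S,tw(p,C))-so).ravel(),(proj(T,kn(p))-kt).ravel(),(proj(S,kn(p))-ks).ravel()])
r=least_squares(f,[480,0,0,-1.5]);print(r.x,np.degrees(r.x[2:]));print(r.fun.reshape(-1,2).round(1))
p=r.x
np.save("p.npy",p)
print("axis",tw(p,[[0,-202,110]]),"knob",kn(p))
print("knob tri top/scene at 131",ray(T,kt,131),ray(S,ks,131))
for n,P in (("hub",tc(638,242)),):print(n,ray(T,P,95))
# cover strip edge at +y, top view z81
for n,c,P in (("strip+y T",T,tc(118,180)),("strip-y T",T,tc(340,205)),("head end T",T,tc(108,195))):
    w=ray(c,P,80); a=p[2]; d=w[:2]-p[:2]; print(n,w,"trough:",np.cos(a)*d[0]+np.sin(a)*d[1],-np.sin(a)*d[0]+np.cos(a)*d[1])
E
```

```text
[ 5.56475503e+02  7.43844537e+01 -1.04684666e-01 -1.25924788e+00] [ -5.99798953 -72.14958891]
[[-1.  -0.5]
 [-1.6 -0.3]
 [-1.6 -0.3]
 [-1.3  0.2]
 [-0.6  1. ]
 [-0.4 -2.3]
 [-0.9 -1.6]
 [-1.5 -1. ]
 [-0.6  0.3]
 [-0.9 -0.2]]
axis [[ 535.36780289 -126.5097099   110.        ]] knob [[ 543.5834653  -165.65690509  131.        ]]
knob tri top/scene at 131 [ 544.40775529 -167.1392674   131.        ] [ 543.166921   -163.47381823  131.        ]
hub [ 534.96065807 -127.56928579   95.        ]
strip+y T [565.46984853 193.54778657  80.        ] trough: -3.506695319744523 119.4508318342489
strip-y T [553.58182066  55.04872913  80.        ] trough: -0.8573824925644811 -19.53224361653991
head end T [555.98777431 199.39306824  80.        ] trough: -13.547654841198794 124.2732981192862
```

Call:
play_rows --plan "0.1 -0.2 0 0 0 -0.056 0.6; 0.2 -0.4 0 0 0 -0.112 0.6; 0.3 -0.6 0 0 0 -0.168 0.6; 0.4 -0.8 0 0 0 -0.224 0.6; 0.5 -1.0 0 0 0 -0.28 0.6" --grip_force 60

```text
time: 1.12
eef_pos: [250.1, 438.3, 231.3]
ee_rot: [[-0.698, 0.716, 0.0], [0.716, 0.698, 0.0], [-0.0, 0.0, -1.0]]
contact_force: [0.1, -1.0, 0.4]
grip_width: 0.598
```

Call:
play_rows --plan "0.1 -0.2 0 0 0 -0.056 0.6; 0.2 -0.4 0 0 0 -0.112 0.6; 0.3 -0.6 0 0 0 -0.168 0.6; 0.4 -0.8 0 0 0 -0.224 0.6; 0.5 -1.0 0 0 0 -0.28 0.6"

```text
time: 1.53
eef_pos: [300.1, 338.3, 231.5]
ee_rot: [[-0.326, 0.945, 0.0], [0.945, 0.326, 0.0], [0.0, 0.001, -1.0]]
contact_force: [0.3, 1.0, 0.1]
grip_width: 0.604
```

Call:
play_rows --plan "0.1 -0.2 0 0 0 -0.056 0.6; 0.2 -0.4 0 0 0 -0.112 0.6; 0.3 -0.6 0 0 0 -0.168 0.6; 0.4 -0.8 0 0 0 -0.224 0.6; 0.5 -1.0 0 0 0 -0.28 0.6"

```text
time: 1.95
eef_pos: [350.2, 238.2, 231.5]
ee_rot: [[0.107, 0.994, 0.001], [0.994, -0.107, 0.0], [0.0, 0.001, -1.0]]
contact_force: [0.6, -0.4, -0.0]
grip_width: 0.598
```

Call:
play_rows --plan "0.1 -0.2 0 0 0 0 0.6; 0.2 -0.4 0 0 0 0 0.6; 0.3 -0.6 0 0 0 0 0.6; 0.4 -0.8 0 0 0 0 0.6; 0.5 -1.0 0 0 0 0 0.6"

```text
time: 2.37
eef_pos: [400.2, 138.1, 231.6]
ee_rot: [[0.103, 0.995, 0.001], [0.995, -0.103, 0.0], [0.0, 0.001, -1.0]]
contact_force: [-0.7, 0.8, 0.3]
grip_width: 0.601
```

Call:
play_rows --plan "0.1 -0.2 0 0 0 0 0.6; 0.2 -0.4 0 0 0 0 0.6; 0.3 -0.6 0 0 0 0 0.6; 0.4 -0.8 0 0 0 0 0.6; 0.5 -1.0 0 0 0 0 0.6"

```text
time: 2.78
eef_pos: [450.2, 38.1, 231.5]
ee_rot: [[0.103, 0.995, 0.001], [0.995, -0.103, -0.0], [0.0, 0.001, -1.0]]
contact_force: [0.4, 0.9, 0.1]
grip_width: 0.6
```

Call:
play_rows --plan "0.1 -0.2 0 0 0 0 0.6; 0.2 -0.4 0 0 0 0 0.6; 0.3 -0.6 0 0 0 0 0.6; 0.4 -0.8 0 0 0 0 0.6; 0.5 -1.0 0 0 0 0 0.6"

```text
time: 3.2
eef_pos: [500.2, -61.9, 231.4]
ee_rot: [[0.103, 0.995, 0.0], [0.995, -0.103, -0.0], [0.0, 0.0, -1.0]]
contact_force: [-0.4, 0.4, -0.2]
grip_width: 0.601
```

Call:
play_rows --plan "0.08 -0.2 0 0 0 0 0.6; 0.16 -0.4 0 0 0 0 0.6; 0.24 -0.6 0 0 0 0 0.6; 0.32 -0.8 0 0 0 0 0.6; 0.43 -1.0 0 0 0 0 0.6"

```text
time: 3.62
eef_pos: [542.8, -161.8, 231.3]
ee_rot: [[0.104, 0.995, -0.0], [0.995, -0.104, 0.0], [0.0, -0.0, -1.0]]
contact_force: [0.6, 0.2, -0.5]
grip_width: 0.6
```

```bash
python3 - <<'E'
from h import *
W,s=wpose();im=read_camera("wrist");cv2.imwrite("pics/w1.png",im[:,:,::-1])
print(s["eef_pos"]);c=calibration("wrist")
p=np.load("p.npy")
k=tw(p,[[40*np.cos(p[3]),-202+40*np.sin(p[3]),131],[0,-202,95],[65,-155,81],[-65,-155,81]])
print(proj(c,k,W))
im2=read_camera("scene");cv2.imwrite("pics/s1.png",cv2.resize(im2[100:340,200:450,::-1],None,fx=2.4,fy=2.4))
E
```

```text
[ 542.77260133 -161.83447618  231.31552646]
[[327.11497606 246.91089613]
 [309.34475978 177.08903319]
 [403.65453036 106.35851582]
 [215.63914145 106.57561469]]
```

View pics/w1.png

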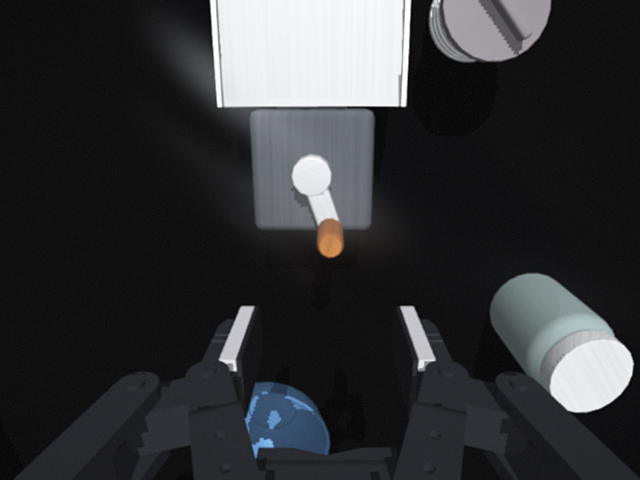

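View pics/s1.png

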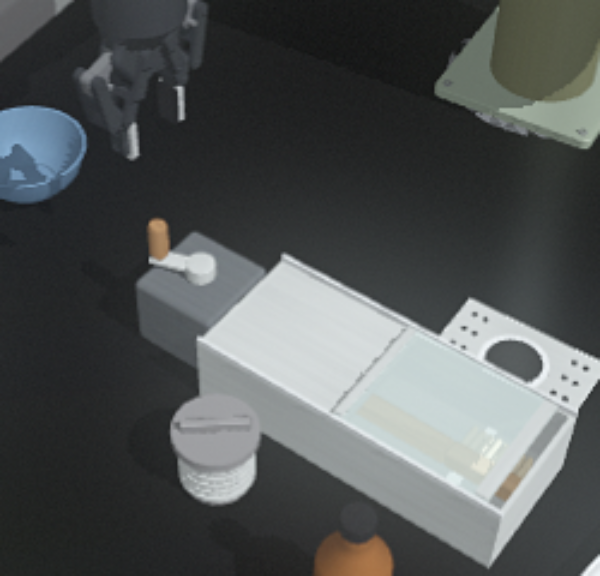

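The wrist view agrees to about 2 mm with the fit: knob top at (331,245) against a predicted (327,247), hub at (311,173). I'll correct by that shift and descend on the knob.

Call:
play_rows --plan "0.02 -0.04 -0.2 0 0 0 0.6; 0.02 -0.04 -0.4 0 0 0 0.6; 0.02 -0.04 -0.6 0 0 0 0.6; 0.02 -0.04 -0.8 0 0 0 0.6; 0.02 -0.04 -0.95 0 0 0 0.6"

```text
time: 4.13
eef_pos: [543.7, -163.7, 134.5]
ee_rot: [[0.103, 0.995, -0.002], [0.995, -0.103, 0.001], [0.001, -0.002, -1.0]]
contact_force: [0.1, 0.4, 0.1]
grip_width: 0.6
```

Call:
play_rows --plan "0 0 -0.15 0 0 0 0.6; 0 0 -0.3 0 0 0 0.6; 0 0 -0.38 0 0 0 0.6; 0 0 -0.38 0 0 0 0.4; 0 0 -0.38 0 0 0 0.3"

```text
time: 4.55
eef_pos: [544.6, -164.4, 98.2]
ee_rot: [[0.103, 0.995, -0.001], [0.995, -0.103, 0.0], [0.0, -0.001, -1.0]]
contact_force: [0.3, -0.4, 0.2]
grip_width: 0.324
```

```bash
python3 - <<'E'
from h import *
im=read_camera("wrist");cv2.imwrite("pics/w2.png",im[:,:,::-1])
E
```

```text
(no output)
```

View pics/w2.png

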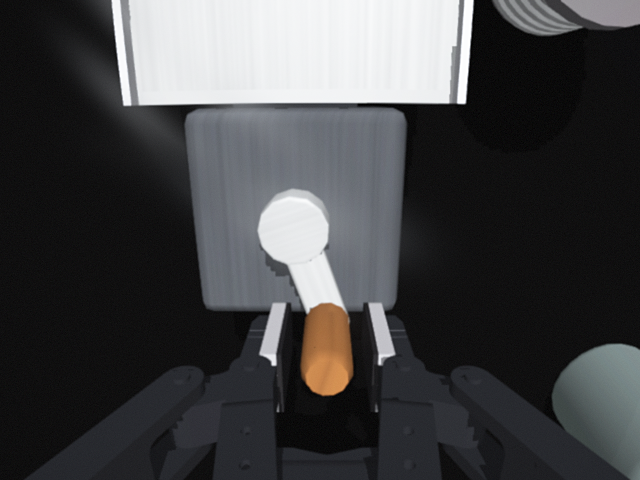

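The knob sits centred between the pads (columns 303–352, pads at 280 and 370). Closing now.

Call:
play_rows --plan "0 0 0 0 0 0 0; 0 0 0 0 0 0 0; 0 0 0 0 0 0 0; 0 0 0 0 0 0 0; 0 0 0 0 0 0 0" --grip_force 50

```text
time: 5.02
eef_pos: [545.6, -165.1, 99.5]
ee_rot: [[0.103, 0.995, 0.002], [0.995, -0.103, -0.001], [-0.001, 0.002, -1.0]]
contact_force: [-0.3, 1.2, 4.8]
grip_width: 0.19
```

```bash
python3 - <<'E'
import numpy as np
C=np.array([536.,-126.]);k=np.array([544.6,-165.])
a0=np.arctan2(*(k-C)[::-1]);print(np.linalg.norm(k-C),np.degrees(a0))
for c in range(11):
    a=a0-np.radians(90*c)
    print(c,"; ".join("%.3f %.3f"%tuple(.4*np.array([np.cos(b)-np.cos(a),np.sin(b)-np.sin(a)])) for b in a-np.radians(18)*np.arange(1,6)))
E
```

```text
39.93695030920614 -77.56455849747232
0 -0.125 -0.007; -0.246 0.024; -0.352 0.091; -0.431 0.188; -0.477 0.304
1 -0.007 0.125; 0.024 0.246; 0.091 0.352; 0.188 0.431; 0.304 0.477
2 0.125 0.007; 0.246 -0.024; 0.352 -0.091; 0.431 -0.188; 0.477 -0.304
3 0.007 -0.125; -0.024 -0.246; -0.091 -0.352; -0.188 -0.431; -0.304 -0.477
4 -0.125 -0.007; -0.246 0.024; -0.352 0.091; -0.431 0.188; -0.477 0.304
5 -0.007 0.125; 0.024 0.246; 0.091 0.352; 0.188 0.431; 0.304 0.477
6 0.125 0.007; 0.246 -0.024; 0.352 -0.091; 0.431 -0.188; 0.477 -0.304
7 0.007 -0.125; -0.024 -0.246; -0.091 -0.352; -0.188 -0.431; -0.304 -0.477
8 -0.125 -0.007; -0.246 0.024; -0.352 0.091; -0.431 0.188; -0.477 0.304
9 -0.007 0.125; 0.024 0.246; 0.091 0.352; 0.188 0.431; 0.304 0.477
10 0.125 0.007; 0.246 -0.024; 0.352 -0.091; 0.431 -0.188; 0.477 -0.304
```

Call:
play_rows --plan "-0.125 -0.007 0 0 0 0 0; -0.246 0.024 0 0 0 0 0; -0.352 0.091 0 0 0 0 0; -0.431 0.188 0 0 0 0 0; -0.477 0.304 0 0 0 0 0"

```text
time: 5.43
eef_pos: [496.9, -136.3, 99.6]
ee_rot: [[0.104, 0.995, 0.001], [0.995, -0.104, -0.004], [-0.004, 0.001, -1.0]]
contact_force: [-0.4, -3.2, 6.1]
grip_width: 0.192
```

```bash
python3 - <<'E'
from h import *
print(observe()["contact_force"])
im=read_camera("top");cv2.imwrite("pics/t3.png",cv2.resize(im[200:300,205:400,::-1],None,fx=4,fy=4))
im=read_camera("scene");cv2.imwrite("pics/s3.png",cv2.resize(im[180:340,240:450,::-1],None,fx=3.7,fy=3.7))
E
```

```text
[-0.42351748 -3.22781588  6.1486653 ]
```

View pics/t3.png

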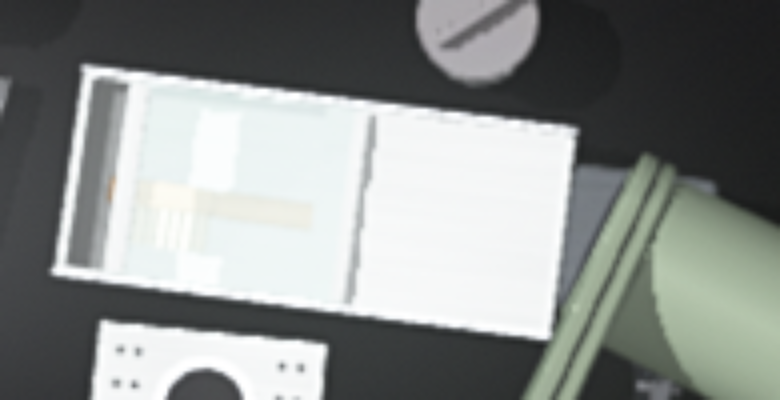

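View pics/s3.png

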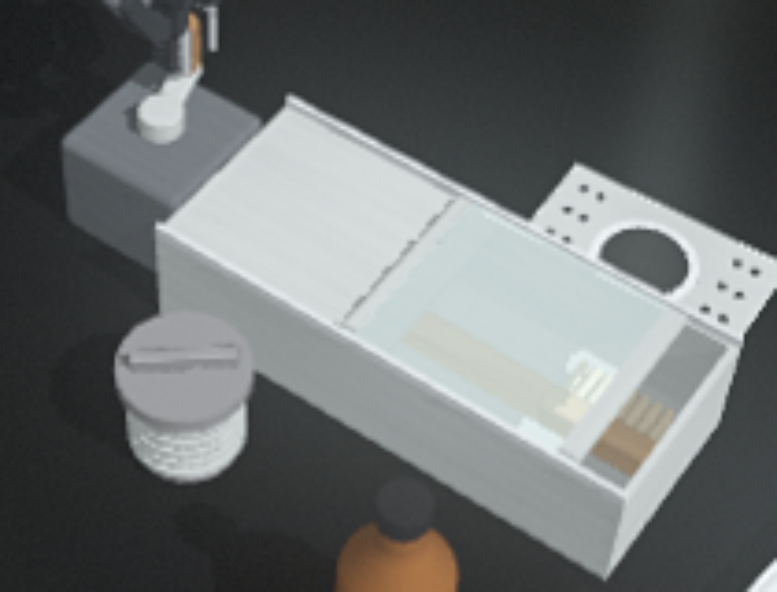

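Winding works: the cover's strip moved about 15 mm (end gap now clear at columns 610–735). I'll continue the circle.

Call:
play_rows --plan "-0.007 0.125 0 0 0 0 0; 0.024 0.246 0 0 0 0 0; 0.091 0.352 0 0 0 0 0; 0.188 0.431 0 0 0 0 0; 0.304 0.477 0 0 0 0 0"

```text
time: 5.95
eef_pos: [528.0, -86.7, 99.5]
ee_rot: [[0.102, 0.995, 0.001], [0.995, -0.102, -0.002], [-0.002, 0.001, -1.0]]
contact_force: [-1.2, -5.4, 4.0]
grip_width: 0.194
```

Call:
play_rows --plan "0.125 0.007 0 0 0 0 0; 0.246 -0.024 0 0 0 0 0; 0.352 -0.091 0 0 0 0 0; 0.431 -0.188 0 0 0 0 0; 0.477 -0.304 0 0 0 0 0"

```text
time: 6.37
eef_pos: [575.0, -117.3, 99.3]
ee_rot: [[0.102, 0.995, -0.002], [0.995, -0.102, -0.0], [-0.001, -0.002, -1.0]]
contact_force: [-8.4, 0.5, 9.6]
grip_width: 0.192
```

Call:
play_rows --plan "0.007 -0.125 0 0 0 0 0; -0.024 -0.246 0 0 0 0 0; -0.091 -0.352 0 0 0 0 0; -0.188 -0.431 0 0 0 0 0; -0.304 -0.477 0 0 0 0 0"

```text
time: 6.78
eef_pos: [546.2, -165.0, 99.6]
ee_rot: [[0.104, 0.995, 0.004], [0.995, -0.104, 0.001], [0.001, 0.004, -1.0]]
contact_force: [1.7, 3.9, 3.7]
grip_width: 0.196
```

Call:
play_rows --plan "-0.125 -0.007 0 0 0 0 0; -0.246 0.024 0 0 0 0 0; -0.352 0.091 0 0 0 0 0; -0.431 0.188 0 0 0 0 0; -0.477 0.304 0 0 0 0 0"

```text
time: 7.2
eef_pos: [496.8, -136.1, 99.5]
ee_rot: [[0.104, 0.995, 0.001], [0.995, -0.104, -0.004], [-0.004, 0.001, -1.0]]
contact_force: [-1.3, -2.8, 7.1]
grip_width: 0.192
```

Call:
play_rows --plan "-0.007 0.125 0 0 0 0 0; 0.024 0.246 0 0 0 0 0; 0.091 0.352 0 0 0 0 0; 0.188 0.431 0 0 0 0 0; 0.304 0.477 0 0 0 0 0"

```text
time: 7.62
eef_pos: [528.2, -86.6, 99.5]
ee_rot: [[0.102, 0.995, 0.001], [0.995, -0.102, -0.002], [-0.002, 0.002, -1.0]]
contact_force: [-1.5, -6.5, 3.9]
grip_width: 0.193
```

Call:
play_rows --plan "0.125 0.007 0 0 0 0 0; 0.246 -0.024 0 0 0 0 0; 0.352 -0.091 0 0 0 0 0; 0.431 -0.188 0 0 0 0 0; 0.477 -0.304 0 0 0 0 0"

```text
time: 8.03
eef_pos: [574.9, -117.1, 99.3]
ee_rot: [[0.102, 0.995, -0.003], [0.995, -0.102, -0.0], [-0.001, -0.003, -1.0]]
contact_force: [-7.2, 1.2, 9.9]
grip_width: 0.191
```

Call:
play_rows --plan "0.007 -0.125 0 0 0 0 0; -0.024 -0.246 0 0 0 0 0; -0.091 -0.352 0 0 0 0 0; -0.188 -0.431 0 0 0 0 0; -0.304 -0.477 0 0 0 0 0"

```text
time: 8.45
eef_pos: [546.4, -164.9, 99.5]
ee_rot: [[0.104, 0.995, 0.004], [0.995, -0.104, 0.0], [0.001, 0.004, -1.0]]
contact_force: [2.0, 2.9, 4.2]
grip_width: 0.191
```

```bash
python3 - <<'E'
from h import *
print(observe()["contact_force"])
im=read_camera("scene");cv2.imwrite("pics/s4.png",cv2.resize(im[180:340,240:450,::-1],None,fx=3.7,fy=3.7))
c=calibration("scene");p=np.load("p.npy")
for y in (30,20,10,0,-10): print(y,(proj(c,tw(p,[[-55,y,81],[60,y,81]]))-[240,180])*3.7)
E
```

```text
[2.00882318 2.92879698 4.16278152]
30 [[537.61022872 240.52698364]
 [425.7379977  370.62313991]]
20 [[522.7201714  232.52010945]
 [410.38892689 361.71970742]]
10 [[507.92428977 224.56456672]
 [395.14369505 352.87585108]]
0 [[493.22200131 216.66002838]
 [380.00159948 344.09117717]]
-10 [[478.61272255 208.80616709]
 [364.96193712 335.36529148]]
```

View pics/s4.png

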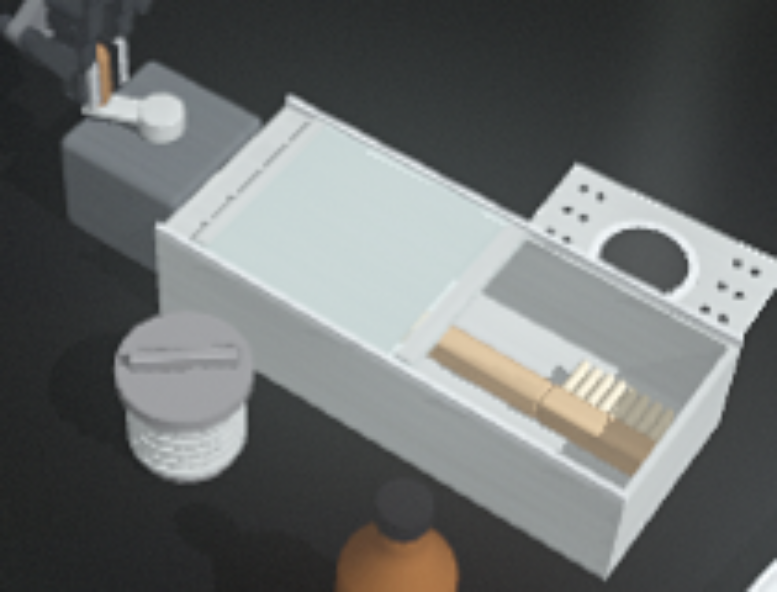

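The cover's edge is at about trough y = +25 mm, so roughly 1.4–1.5 quarter turns remain.

Call:
play_rows --plan "-0.125 -0.007 0 0 0 0 0; -0.246 0.024 0 0 0 0 0; -0.352 0.091 0 0 0 0 0; -0.431 0.188 0 0 0 0 0; -0.477 0.304 0 0 0 0 0"

```text
time: 8.92
eef_pos: [496.8, -136.0, 99.6]
ee_rot: [[0.104, 0.995, 0.001], [0.995, -0.104, -0.004], [-0.004, 0.001, -1.0]]
contact_force: [-1.0, -2.1, 6.5]
grip_width: 0.193
```

Call:
play_rows --plan "-0.01 0.06 0 0 0 0 0; -0.007 0.125 0 0 0 0 0; 0.004 0.186 0 0 0 0 0; 0.024 0.246 0 0 0 0 0; 0.024 0.246 0 0 0 0 0"

```text
time: 9.33
eef_pos: [496.3, -120.4, 99.6]
ee_rot: [[0.098, 0.995, -0.008], [0.995, -0.098, -0.023], [-0.024, -0.006, -1.0]]
contact_force: [-16.0, -32.9, 8.5]
grip_width: 0.192
```

```bash
python3 - <<'E'
from h import *
print(observe()["contact_force"])
im=read_camera("scene");cv2.imwrite("pics/s5.png",cv2.resize(im[180:340,240:450,::-1],None,fx=3.7,fy=3.7))
E
```

```text
[-15.97986391 -32.90827431   8.53751228]
```

View pics/s5.png

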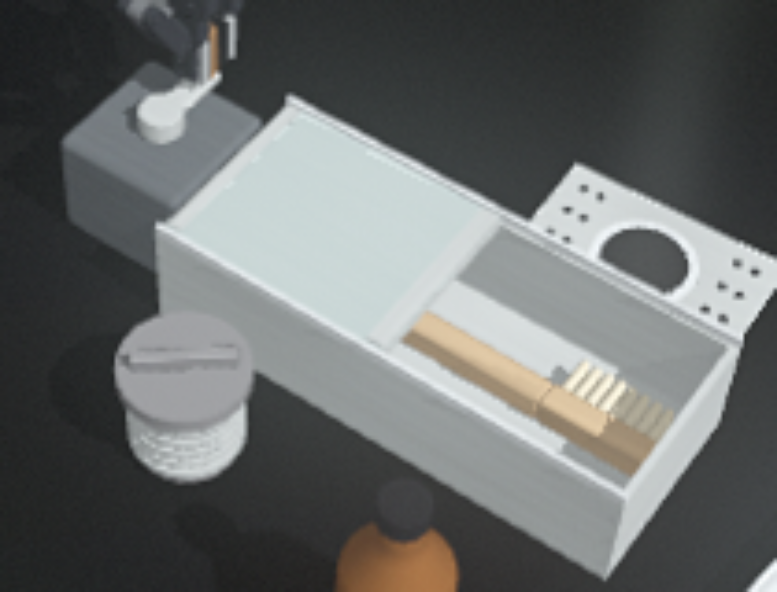

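Crank is at its stop (33 N tangential resistance, cover edge at the deck line, (500,220)). I'll relax the push, release and lift.

Call:
play_rows --plan "-0.01 -0.04 0 0 0 0 0; -0.02 -0.08 0 0 0 0 0; -0.02 -0.08 0 0 0 0 0.3; -0.02 -0.08 0 0 0 0 0.5; -0.02 -0.08 0 0 0 0 0.5"

```text
time: 9.8
eef_pos: [497.3, -117.2, 97.8]
ee_rot: [[0.103, 0.995, -0.0], [0.995, -0.103, 0.001], [0.001, -0.0, -1.0]]
contact_force: [0.4, 0.1, 0.6]
grip_width: 0.501
```

Call:
play_rows --plan "0 0 0 0 0 0 0.5; 0 0 0.2 0 0 0 0.5; 0 0 0.4 0 0 0 0.5; 0 0 0.6 0 0 0 0.5; 0 0 0.9 0 0 0 0.5"

```text
time: 10.22
eef_pos: [495.8, -116.3, 186.7]
ee_rot: [[0.102, 0.995, -0.005], [0.995, -0.102, 0.002], [0.002, -0.005, -1.0]]
contact_force: [-0.4, -0.6, 0.4]
grip_width: 0.502
```

Call:
play_rows --plan "0.1 0.2 0.2 0 0 0 0.5; 0.2 0.4 0.3 0 0 0 0.5; 0.3 0.6 0.3 0 0 0 0.5; 0.4 0.8 0.3 0 0 0 0.5; 0.6 1.0 0.3 0 0 0 0.5"

```text
time: 10.63
eef_pos: [556.8, -16.0, 218.3]
ee_rot: [[0.102, 0.995, -0.001], [0.995, -0.102, 0.0], [0.0, -0.001, -1.0]]
contact_force: [-0.3, -0.1, -0.0]
grip_width: 0.5
```

```bash
python3 - <<'E'
from h import *
W,s=wpose();im=read_camera("wrist");cv2.imwrite("pics/w6.png",im[:,:,::-1])
print(s["eef_pos"],s["ee_rot"]);c=calibration("wrist");np.save("W6.npy",W)
p=np.load("p.npy")
k=tw(p,[[65,155,81],[-65,155,81],[-65,0,74],[65,0,74]])
print(proj(c,k,W))
E
```

```text
[556.8353804  -15.95963253 218.30489771] [[ 1.02467727e-01  9.94735867e-01 -9.59068448e-04]
 [ 9.94736316e-01 -1.02467520e-01  2.61887855e-04]
 [ 1.62235876e-04 -9.80855268e-04 -9.99999506e-01]]
[[ 420.41873862 -174.24563883]
 [ 199.18043617 -172.46858388]
 [ 214.59267683   93.58420098]
 [ 408.06593214   93.57402498]]
```

View pics/w6.png

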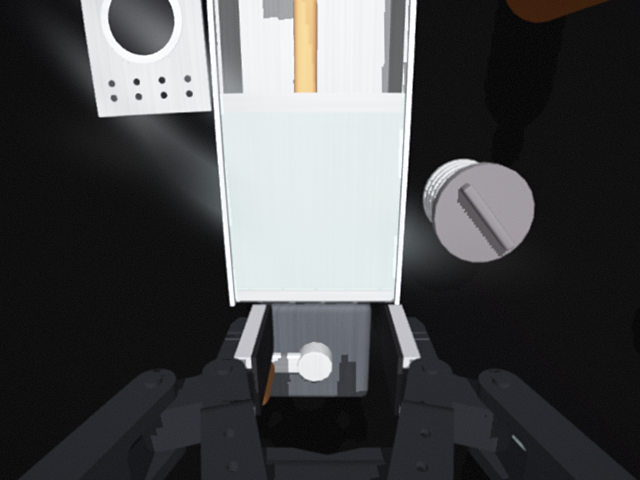

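Cover edge appears at row 93, trough y ≈ 0, so it is fully open; the handle is visible at columns 295–317. I'll move over the opening.

Call:
play_rows --plan "0 0.2 0 0 0 0 0.5; 0 0.4 0 0 0 0 0.5; 0 0.6 0 0 0 0 0.5; 0 0.8 0 0 0 0 0.5; 0 0.9 0 0 0 0 0.5"

```text
time: 11.1
eef_pos: [557.0, 74.8, 217.7]
ee_rot: [[0.101, 0.995, -0.001], [0.995, -0.101, 0.001], [0.001, -0.001, -1.0]]
contact_force: [-0.8, -0.5, -0.8]
grip_width: 0.501
```

```bash
python3 - <<'E'
from h import *
W,s=wpose();im=read_camera("wrist");cv2.imwrite("pics/w7.png",im[:,:,::-1])
print(s["eef_pos"],s["ee_rot"]);c=calibration("wrist");np.save("W7.npy",W)
p=np.load("p.npy")
print(proj(c,tw(p,[[65,155,81],[-65,155,81],[-65,0,81],[65,0,81]]),W))
for t in("brush","brush_head"):
    r=trace(t,"wrist");print(t,[(x["p"],x["pixel"],int(x["region"].sum())) for x in r[:3]])
    if t=="brush" and r: cv2.imwrite("pics/m7.png",r[0]["region"]*255)
E
```

```text
[556.97503047  74.81452009 217.72461032] [[ 1.00604585e-01  9.94926097e-01 -8.82548196e-04]
 [ 9.94926022e-01 -1.00603640e-01  1.05733412e-03]
 [ 9.63181748e-04 -9.84442827e-04 -9.99999052e-01]]
[[430.95547196 -14.09037577]
 [220.32149688 -14.88401932]
 [234.45047052 225.24089406]
 [415.39661908 225.98299493]]
brush [(0.89, [91.8, 315.0], 6930)]
brush_head [(0.55, [92.5, 312.3], 6975), (0.41, [294.2, 325.2], 23266), (0.3, [312.1, 474.8], 7801)][ WARN:0@2.218] global loadsave.cpp:1063 imwrite_ Unsupported depth image for selected encoder is fallbacked to CV_8U.
```

View pics/w7.png

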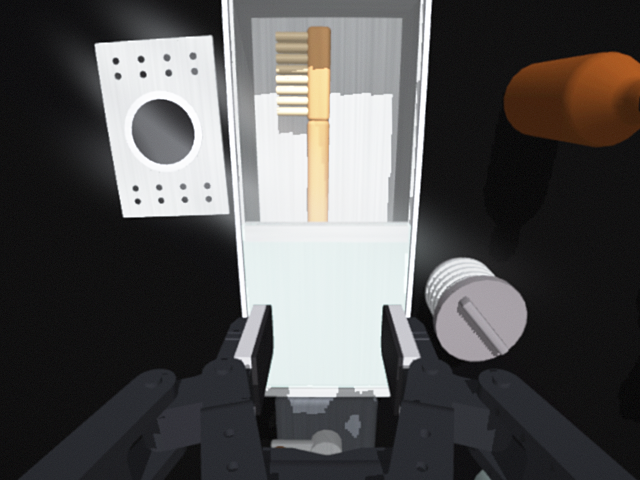

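The brush lies open to view: head end at (319,27), handle at (318,215), bristles left; the cover edge is at row 222.

```bash
python3 - <<'E'
from h import *
W=np.load("W7.npy");c=calibration("wrist");p=np.load("p.npy")
def tr(w):
    a=p[2];d=w[:2]-p[:2];return np.array([np.cos(a)*d[0]+np.sin(a)*d[1],-np.sin(a)*d[0]+np.cos(a)*d[1]])
for n,px,z in (("head",(319,27),27),("neck",(318,120),27),("hand",(318,215),27),("bristle edge",(292,120),20),("coveredge",(325,222),80),("wallL",(222,2),81),("wallR",(431,2),81)):
    w=ray(c,px,z,W);print(n,w.round(1),tr(w).round(1))
E
```

```text
head [565.9 213.1  27. ] [ -5.1 139. ]
neck [558.  145.5  27. ] [-5.9 70.9]
hand [549.7  68.1  27. ] [-6.1 -7. ]
bristle edge [536.9 147.4  20. ] [-27.1  70.5]
coveredge [556.8  76.7  80. ] [0.1 2.4]
wallL [507.6 225.6  81. ] [-64.4 145.2]
wallR [636.9 212.5  81. ] [ 65.6 145.7]
```

Call:
play_rows --plan "0 0.15 -0.1 0 0 0 0.5; -0.01 0.3 -0.2 0 0 0 0.5; -0.01 0.4 -0.4 0 0 0 0.5; -0.01 0.48 -0.6 0 0 0 0.5; -0.01 0.48 -0.7 0 0 0 0.5"

```text
time: 11.67
eef_pos: [555.0, 120.1, 145.7]
ee_rot: [[0.103, 0.995, -0.004], [0.995, -0.103, -0.0], [-0.001, -0.004, -1.0]]
contact_force: [-0.5, -0.0, -0.2]
grip_width: 0.501
```

Call:
play_rows --plan "0 0 -0.2 0 0 0 0.5; 0 0 -0.4 0 0 0 0.5; 0 0 -0.6 0 0 0 0.5; 0 0 -0.8 0 0 0 0.5; 0 0 -0.9 0 0 0 0.5"

```text
time: 12.08
eef_pos: [555.0, 118.6, 55.8]
ee_rot: [[0.104, 0.995, -0.004], [0.995, -0.104, -0.001], [-0.001, -0.004, -1.0]]
contact_force: [-0.5, 0.2, 0.2]
grip_width: 0.501
```

```bash
python3 - <<'E'
from h import *
W,s=wpose();im=read_camera("wrist");cv2.imwrite("pics/w8.png",im[:,:,::-1])
print(s["eef_pos"],s["contact_force"])
E
```

```text
[554.9882123  118.57640264  55.83100232] [-0.4582853   0.23529832  0.24131345]
```

View pics/w8.png

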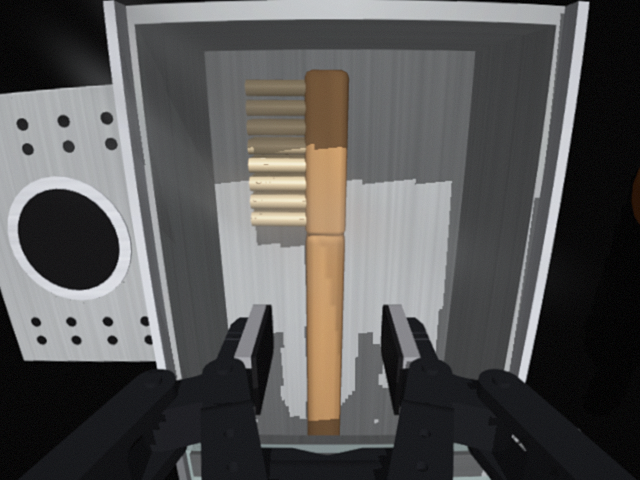

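The handle (columns 305–345) is centred between the pads, which are clear of the bristles. Going down and closing.

Call:
play_rows --plan "0 0.02 -0.15 0 0 0 0.5; 0 0.03 -0.3 0 0 0 0.5; 0 0.03 -0.44 0 0 0 0.5; 0 0.03 -0.44 0 0 0 0.5; 0 0.03 -0.44 0 0 0 0.4"

```text
time: 12.55
eef_pos: [557.1, 122.6, 14.9]
ee_rot: [[0.104, 0.995, 0.0], [0.995, -0.104, -0.0], [-0.0, 0.0, -1.0]]
contact_force: [0.2, -0.3, 1.1]
grip_width: 0.405
```

Call:
play_rows --plan "0 0 0 0 0 0 0.2; 0 0 0 0 0 0 0; 0 0 0 0 0 0 0; 0 0 0 0 0 0 0; 0 0 0 0 0 0 0" --grip_force 80

```text
time: 12.97
eef_pos: [557.5, 123.0, 15.8]
ee_rot: [[0.103, 0.995, 0.002], [0.995, -0.103, -0.0], [-0.0, 0.002, -1.0]]
contact_force: [-0.4, -0.5, 6.5]
grip_width: 0.181
```

Gripped (opening 0.181). Now I'll lift the head by pivoting about the tail, in small steps.

Call:
play_rows --plan "0 0 0.03 0 0 0 0; 0 -0.008 0.099 0.0331 -0.0035 0 0; -0.002 -0.021 0.197 0.0663 -0.007 0 0; -0.004 -0.038 0.295 0.0995 -0.0105 0 0; -0.004 -0.038 0.295 0.0995 -0.0105 0 0" --grip_force 100

```text
time: 13.38
eef_pos: [557.0, 117.9, 45.1]
ee_rot: [[0.104, 0.994, 0.019], [0.982, -0.106, 0.156], [0.157, 0.003, -0.988]]
contact_force: [1.3, 1.2, 0.0]
grip_width: 0.18
```

```bash
python3 - <<'E'
from h import *
s=observe();print(s["eef_pos"],s["contact_force"],s["q"].round(2))
im=read_camera("scene");cv2.imwrite("pics/s9.png",cv2.resize(im[140:340,240:480,::-1],None,fx=3,fy=3))
im=read_camera("wrist");cv2.imwrite("pics/w9.png",im[:,:,::-1])
E
```

```text
[557.01433825 117.87786787  45.08543358] [1.25992299 1.24695763 0.0404134 ] [-0.03  0.4   1.74  0.19  1.   -0.03]
```

View pics/s9.png

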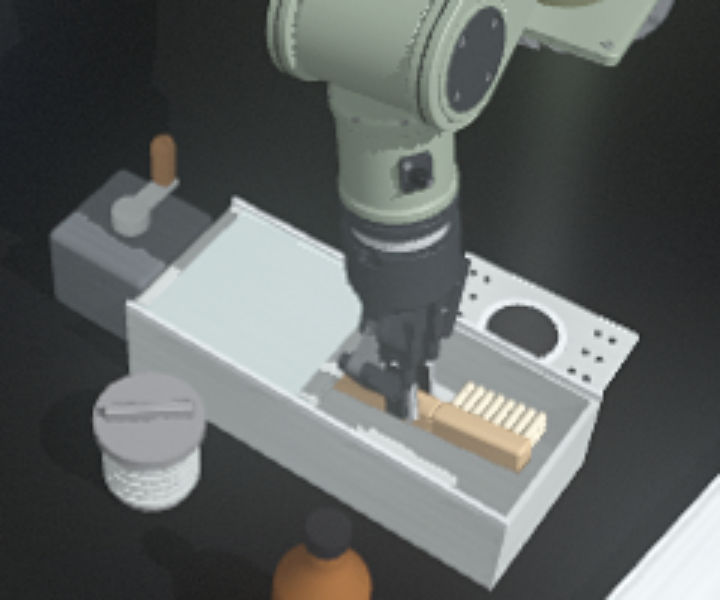

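View pics/w9.png

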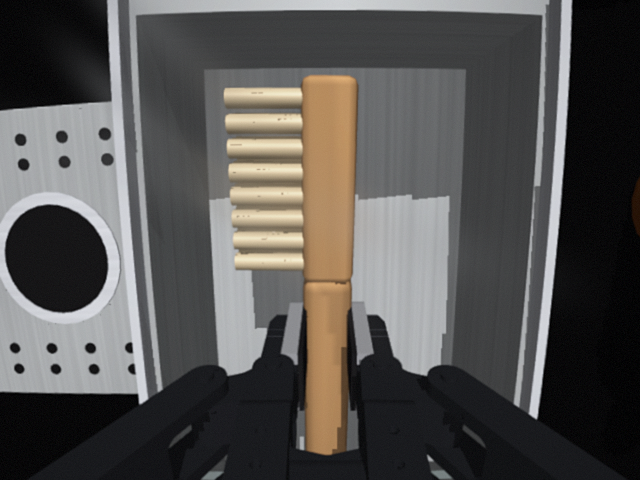

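The brush is lifting with the tool; the head has left the floor and the sides are clear. I'll check for pitch slip in the grip.

```bash
python3 - <<'E'
from h import *
c=calibration("wrist")
for dx in (84,88,92):
  for pit in (-9,-4,0,4):
    a=np.radians(pit);R=np.array([[np.cos(a),0,-np.sin(a)],[0,1,0],[np.sin(a),0,np.cos(a)]])
    P=np.array([[dx,0,-11],[dx-67,0,-11.]])@R.T
    print(dx,pit,proj(c,P,c["T_tool_cam"]).round(0).tolist())
E
```

```text
84 -9 [[323.0, 112.0], [324.0, 306.0]]
84 -4 [[323.0, 105.0], [324.0, 301.0]]
84 0 [[324.0, 102.0], [324.0, 298.0]]
84 4 [[324.0, 100.0], [324.0, 295.0]]
88 -9 [[323.0, 97.0], [324.0, 297.0]]
88 -4 [[323.0, 91.0], [324.0, 292.0]]
88 0 [[324.0, 88.0], [324.0, 288.0]]
88 4 [[324.0, 87.0], [324.0, 284.0]]
92 -9 [[323.0, 82.0], [324.0, 287.0]]
92 -4 [[323.0, 77.0], [324.0, 282.0]]
92 0 [[323.0, 74.0], [324.0, 278.0]]
92 4 [[324.0, 74.0], [324.0, 274.0]]
```

```bash
cat >> h.py <<'E'
def planehit(px,x=-4.,p=None,c=None):
    c=c or calibration("scene");p=np.load("p.npy") if p is None else p
    A=ray(c,px,0);B=ray(c,px,100);a=p[2];n=np.array([np.cos(a),np.sin(a),0]);o=np.array([p[0],p[1],0])
    t=(x-(A-o)@n)/((B-A)@n);P=A+t*(B-A);d=P-o;return np.array([-np.sin(a)*d[0]+np.cos(a)*d[1],P[2]])
E
python3 - <<'E'
from h import *
f=lambda x,y:(240+x/3,140+y/3)
# head +x side face: top corner, bottom corner ; top edge near deck
for n,q in (("head top +x",f(531,441)),("head bot +x",f(519,470)),("top edge near grip",f(432,408)),("bottom edge near cover",f(335,392))):print(n,planehit(q,4.))
E
```

```text
head top +x [139.15621099  86.02229118]
head bot +x [136.01936902  50.14985381]
top edge near grip [65.40384939 63.41489009]
bottom edge near cover [-11.62755325  21.30651891]
```

No slip: the brush's tilt from the scene view is 9–11° against 9° commanded. I'll tilt to 15° and slide along the axis.

Call:
play_rows --plan "-0.002 -0.022 0.096 0.0331 -0.0035 0 0; -0.005 -0.048 0.181 0.0663 -0.007 0 0; 0.005 0.05 0.208 0.0663 -0.007 0 0; 0.02 0.195 0.247 0.0663 -0.007 0 0; 0.035 0.34 0.286 0.0663 -0.007 0 0"

```text
time: 13.9
eef_pos: [558.9, 154.2, 71.6]
ee_rot: [[0.101, 0.995, 0.025], [0.961, -0.104, 0.256], [0.257, -0.002, -0.966]]
contact_force: [-0.5, 0.2, -1.7]
grip_width: 0.174
```

```bash
python3 - <<'E'
from h import *
s=observe();print(s["eef_pos"],s["contact_force"],s["q"].round(2))
im=read_camera("scene");cv2.imwrite("pics/s10.png",cv2.resize(im[140:340,240:480,::-1],None,fx=3,fy=3))
E
```

```text
[558.88430914 154.1946107   71.55442449] [-0.53291705  0.15690231 -1.70413986] [-0.02  0.37  1.73  0.3   1.05 -0.07]
```

View pics/s10.png

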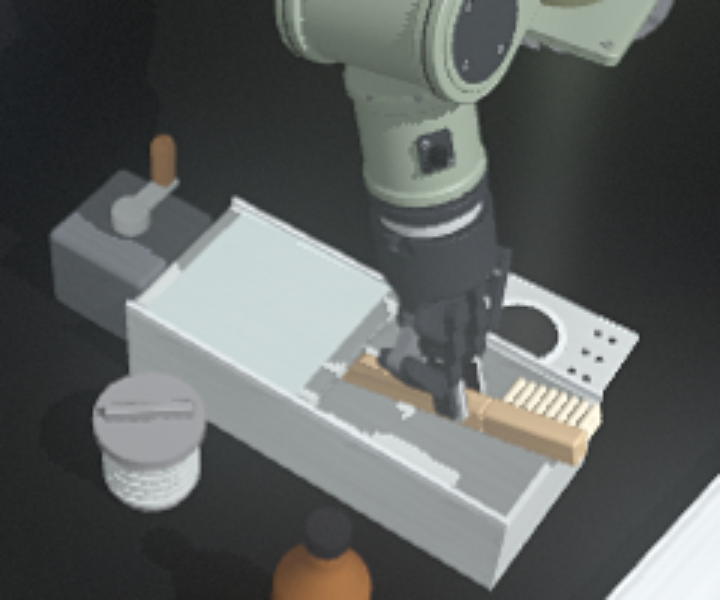

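```bash
python3 - <<'E'
from h import *
f=lambda x,y:(240+x/3,140+y/3)
for n,q in (("head top +x",f(586,436)),("head bot +x",f(575,464)),("bottom edge",f(345,378)),("bottom edge near grip",f(440,415))):print(n,planehit(q,4.))
E
```

```text
head top +x [173.40267278 119.72346294]
head bot +x [171.68118265  87.49542582]
bottom edge [-4.62578834 43.03979243]
bottom edge near grip [72.14843679 60.83542731]
```

Head bottom is about 87 mm, clear of the 74 mm end wall, with 14° tilt. I'll continue sliding out along the axis.

Call:
play_rows --plan "0.015 0.145 0.037 0 0 0 0; 0.032 0.3 0.078 0 0 0 0; 0.05 0.46 0.12 0 0 0 0; 0.067 0.62 0.163 0 0 0 0; 0.08 0.76 0.2 0 0 0 0"

```text
time: 14.37
eef_pos: [566.7, 231.3, 91.6]
ee_rot: [[0.099, 0.995, 0.025], [0.961, -0.102, 0.256], [0.257, -0.001, -0.966]]
contact_force: [-1.1, 0.5, -0.7]
grip_width: 0.174
```

```bash
python3 - <<'E'
from h import *
s=observe();print(s["eef_pos"],s["contact_force"],s["q"].round(2))
im=read_camera("scene");cv2.imwrite("pics/s11.png",cv2.resize(im[140:340,240:480,::-1],None,fx=3,fy=3))
E
```

```text
[566.66864202 231.32113413  91.61210723] [-1.10464872  0.54801244 -0.6505208 ] [0.11 0.38 1.66 0.29 1.07 0.08]
```

View pics/s11.png

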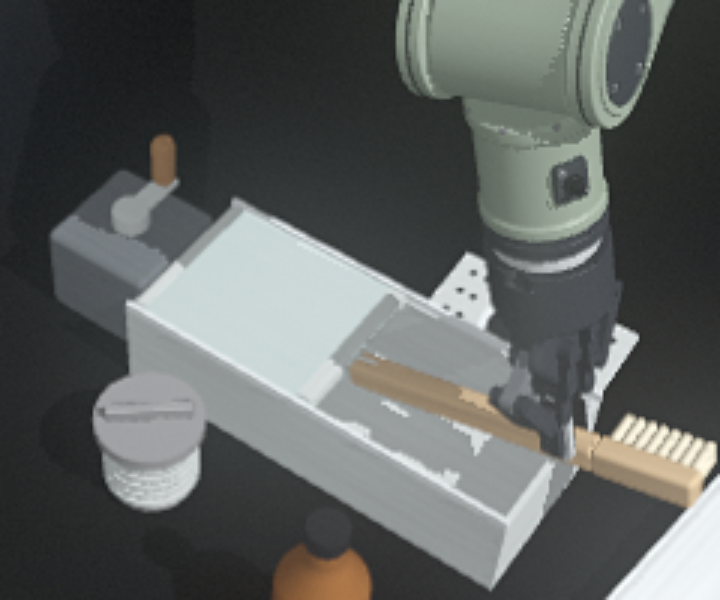

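The tail (350,370) is still just at the deck edge, so I'll slide 45 mm further before lifting.

Call:
play_rows --plan "0.015 0.14 0.037 0 0 0 0; 0.03 0.29 0.077 0 0 0 0; 0.045 0.43 0.115 0 0 0 0; 0.045 0.43 0.115 0 0 0 0; 0.045 0.43 0.2 0 0 0 0"

```text
time: 14.83
eef_pos: [569.7, 272.7, 109.8]
ee_rot: [[0.099, 0.995, 0.022], [0.962, -0.101, 0.255], [0.256, -0.004, -0.967]]
contact_force: [-0.7, -0.2, -1.6]
grip_width: 0.178
```

```bash
python3 - <<'E'
from h import *
s=observe();print(s["eef_pos"],s["contact_force"],s["q"].round(2))
im=read_camera("scene");cv2.imwrite("pics/s12.png",cv2.resize(im[140:340,240:480,::-1],None,fx=3,fy=3))
E
```

```text
[569.68417825 272.69675586 109.84403548] [-0.67753761 -0.18879292 -1.58985407] [0.18 0.38 1.61 0.28 1.1  0.16]
```

View pics/s12.png

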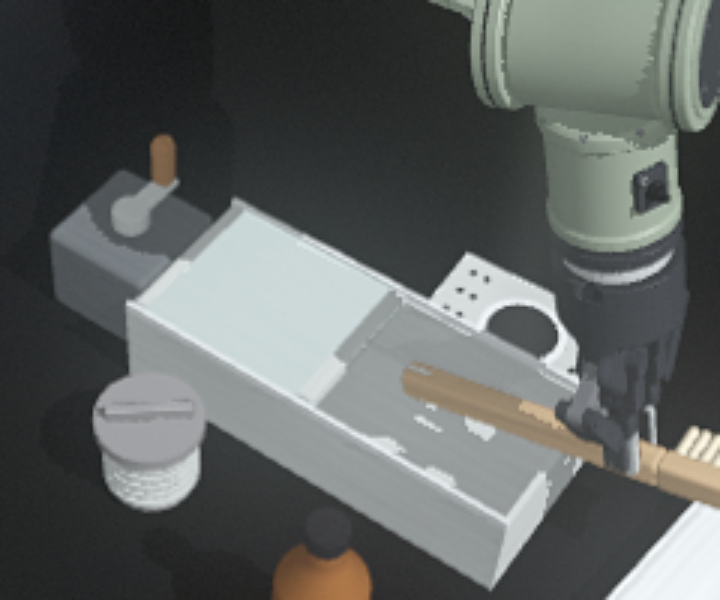

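The tail (405,380) is now clear of the deck, so I'll lift straight up.

Call:
play_rows --plan "0 0 0.1 0 0 0 0; 0 0 0.3 0 0 0 0; 0 0 0.5 0 0 0 0; 0 0 0.7 0 0 0 0; 0 0 0.9 0 0 0 0"

```text
time: 15.3
eef_pos: [572.1, 271.3, 203.7]
ee_rot: [[0.101, 0.995, 0.028], [0.961, -0.105, 0.257], [0.258, 0.0, -0.966]]
contact_force: [0.4, -0.2, -1.1]
grip_width: 0.177
```

Call:
play_rows --plan "0 0 0.15 0 0 0 0; 0 0 0.25 0 0 0 0; 0 0 0.3 0 0 0 0; 0 0 0.3 0 0 0 0; 0 0 0.3 0 0 0 0"

```text
time: 15.72
eef_pos: [571.7, 271.9, 231.8]
ee_rot: [[0.1, 0.995, 0.026], [0.961, -0.104, 0.257], [0.258, -0.0, -0.966]]
contact_force: [-0.5, 0.6, -2.1]
grip_width: 0.177
```

Call:
play_rows --plan "0 0 0 0 0 0 0; 0 0 0 0 0 0 0; 0 0 0 0 0 0 0; 0 0 0 0 0 0 0; 0 0 0 0 0 0 0"

```text
time: 16.13
eef_pos: [571.8, 272.4, 231.8]
ee_rot: [[0.1, 0.995, 0.026], [0.961, -0.103, 0.257], [0.259, -0.0, -0.966]]
contact_force: [0.5, -0.3, -2.3]
grip_width: 0.173
```

```bash
python3 - <<'E'
from h import *
s=observe();print(s["eef_pos"],s["contact_force"],s["qvel"].round(3),s["grip_width"])
im=read_camera("scene");cv2.imwrite("pics/s13.png",im[:,:,::-1])
im=read_camera("top");cv2.imwrite("pics/t13.png",im[:,:,::-1])
E
```

```text
[571.83805809 272.39242999 231.82983719] [ 0.50971557 -0.25006267 -2.27222552] [-0.001 -0.005 -0.003  0.     0.001 -0.   ] 0.17258507985461938
```

View pics/s13.png

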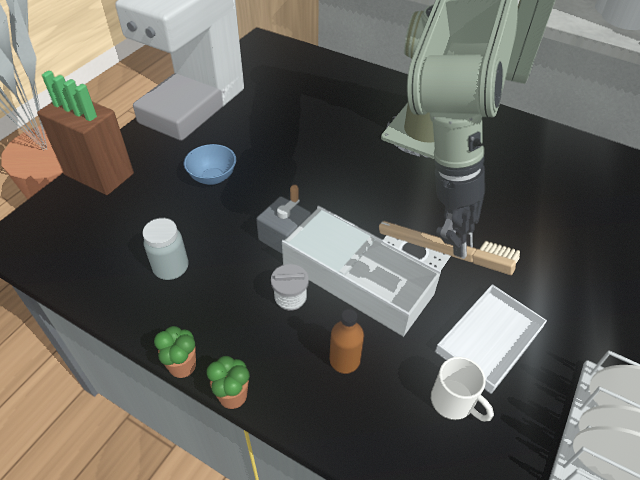

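View pics/t13.png

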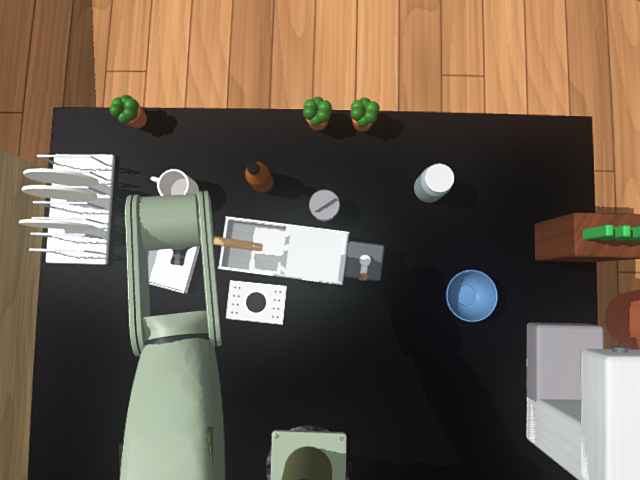

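```bash
python3 - <<'E'
from h import *
for n,q in (("tail",(384,228)),("head",(516,268))):print(n,planehit(q,-1.))
r=finish_job();print(r)
E
```

```text
tail [ 46.48850305 193.61977262]
head [292.76492545 260.15809459]
the job is handed in; nothing more can be done
None
```

I wound the cover fully open with the crank and brought the brush out head first. It is now held still, clear of the trough, and the job is handed in. `finish_job` gave no verdict, so the points below are my own checks.

- **Cover:** I pinched the crank knob and led it round until it met the stop, with about 33 N of resistance there. The wrist camera then put the cover's edge about 2 mm from the deck edge, which counts as fully open. The last pictures still show it open, and the fingers and arm were never seen to touch it.
- **Extraction:** I gripped the bare handle about 40 mm ahead of mid-length and raised the head by tilting to 15°. I then slid the brush out along its own axis and lifted it straight up. Wrist force during the lift and slide stayed around 2 N or less, so there was no sign of jamming.
- **Head-up step:** I judged this from the scene camera and the tool pose. The middle of the head end was at about 103 mm while the handle end was still under the deck. I did not measure the handle end directly.
- **Final pose:** The handle end is at about 194 mm and the head end at about 260 mm, against the 124 mm required. The tilt between them is about 15°, as commanded, so I saw no sagging in the grip. Joint speeds are near zero and the grip is set to 100 N.
- **Other things:** The bystanders look unmoved by eye in the last scene and top pictures, though the arm hides part of the tray and mug in the top one.
- **Disagreements:** Measurements from the different cameras differed by about 2 to 4 mm. One mid-lift tilt reading from the scene camera gave about 11° where 9° was commanded. I put that down to measurement noise.

The whole job took about 16 s of the 64 s allowed.

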